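# Clear the socket from the nut tote and tip the nuts into the green corner

### The job

The red-banded socket was left standing in the grey nut tote: put it back in the red holder, standing fully down, and let go of it. Then pick up the tote and tilt it towards its green corner until all four axle nuts have slid onto the green patch, and finish still holding the tote there, well clear of the bench (about 10 cm), clearly tilted (about 30 degrees) with the green corner lowest, and steady. Keep the nuts in the tote and leave everything else on the bench where it is.

Things in the scene. Friction and masses are not known exactly. Their poses are not given: they have to be found in the camera images.
- tote: small open grey plastic tote, outside 160 (x) x 120 (y) x 36 (z) mm, walls and floor 5 mm thick, about 160 g, loose on the bench. Origin: centre of its underside; z up. A black upright handle tab stands on its -x end wall (the end roughly towards the robot). The floor inside is slick: the oily nuts slide down it from a slope of about 9 to 14 degrees, and along a wall into the corner when tilted some 30 degrees diagonally. The friction between nuts and tote is about 0.2.
- tote_handle (a point): grip point of the tote's handle: a flat upright tab 12 mm thick (along the tote's x), 40 mm wide (along y), its top 85 mm above the tote's underside, 49 mm of it above the rim. The point is on the tab's mid-plane, 67 mm above the underside and 18 mm under the tab's top, at tote x = -81, y = 0 mm. Axes as the tote's.
- green_corner (a point): inner bottom corner of the tote at its -x, +y corner (tote x = -75, y = +55, z = 5 mm), axes as the tote's. A green square patch 75 x 75 mm covers the floor from here towards the tote's +x and -y, and the inner walls beside it are green too.
- nut1_center (a point): centre of one of four loose steel hex axle nuts, 18 mm across flats, 11 mm tall, about 20 g, lying in the tote
- nut2_center (a point): centre of one of four loose steel hex axle nuts, 18 mm across flats, 11 mm tall, about 20 g, lying in the tote
- nut3_center (a point): centre of one of four loose steel hex axle nuts, 18 mm across flats, 11 mm tall, about 20 g, lying in the tote
- nut4_center (a point): centre of one of four loose steel hex axle nuts, 18 mm across flats, 11 mm tall, about 20 g, lying in the tote
- socket_center (a point): centre (half-way up) of the socket to return: an upright round steel socket, 26 mm in diameter, 80 mm tall, chamfered foot, red band and red top ring, about 140 g. It stands on the tote's floor, so its top is then 85 mm above the tote's underside and 49 mm above the rim; z along its axis.
- socket: the same red-banded socket; origin at the centre of its foot, z along its axis
- red_slot (a point): mouth centre of the red holder's hole, z up. Holder: red block 52 x 52 x 40 mm fixed on a wooden board 12 mm thick (mouth 52 mm above the bench), hole 29 mm in diameter (12-sided, 3 mm chamfer), 30 mm deep: a seated socket stands 50 mm proud. Three holders stand in a row 80 mm apart along the board's y, in any order; the holder's axes are the board's.
- red_holder: the red holder block, fixed; origin at the centre of its underside, y along the row
- blue_holder: the blue holder block, same make, fixed, occupied by the blue socket
- yellow_holder: the yellow holder block, same make, fixed, empty and to be left empty
- blue_socket: blue-banded socket of the same size, standing in the blue holder; origin at its foot; leave it
- screwdriver: bystander: blue-handled screwdriver 200 mm long, 26 mm thick, lying along its x between tote and holders; origin: centre of its underside
- wrench: bystander: steel spanner 180 mm long lying along its x; origin: centre of its underside
- cassette: bystander: conical stack of sprockets, 96 mm in diameter, 32 mm tall; origin: centre of its underside
- disc: bystander: black abrasive disc, 115 mm in diameter, 8 mm thick, lying flat; origin: centre of its underside
- jar: bystander: jar with red cap, 70 mm in diameter, 90 mm tall; origin: centre of its underside

How it is judged:
By the outcome, as a careful person would: the job done as asked, in the order asked, and still so for the second after the job is handed in, while the arm keeps its last pose, push and grip.
It also fails if it takes over 54 s, if anything falls off the work surface, if the arm or the gripper's body presses on something with over 40 N, if the wrist force passes 120 N, or if a joint passes its speed limit or range.

### The arm

A 6-joint arm with a two-finger parallel gripper is mounted at the origin on the work surface. World frame = base frame: x ahead of the robot, y to its left, z up, the work surface at z = 0. Lengths are in mm, angles in rad, forces in N, time in s.
With the tool pointing down it reaches from about 300 to 775 mm from the base axis. Payload 14.6 kg.
Tool frame: the origin (TCP) lies on the centre line of the jaws, within the pads' length; the fingertips stand 19 mm ahead of it and the grasp point (between the pads) is the TCP (bot.tip_reach is the distance from the TCP to the fingertips, in mm); z points along the fingers, y is the line along which they close (so a half turn about z gives the same grasp; the last joint's range is limited). The gripper opens to 85 mm and grips with 20 to 120 N. Pads are 22 mm wide; open, the fingers measure 114 mm over their backs; the gripper's body (76 mm by 85 mm) begins 54 mm behind the grasp point. The pads swing forward as they close: fully open they stand 13 mm farther back than shut.
Start: joints at [-1.264, 0.3, 1.521, -0, 1.321, -0.067], TCP at [200.828, -512.013, 213.781] pointing down, gripper open.
Joint ranges: [-3.03, 3.03], [-0.79, 2.21], [0.23, 2.52], [-1.04, 4.18], [0, 3.07], [-2.55, 2.55]. Speed limits (rad/s): [2.22, 2.22, 2.57, 3.14, 3.14, 3.14].

### API

Orientations are given as a unit quaternion [w, x, y, z].
In Python, from rig import bot gives the robot as it stands. Calls block until the motion is done:
- bot.move_to(position, orientation): joint-space move of the TCP to a pose.
- bot.servo_line(position, attitude=None, speed=150, until_force=None): straight line of the TCP; attitude=None keeps the orientation; speed is the mean speed in mm/s. With until_force (N) it stops when the force on the tool has changed by that much, and returns True; else False.
- bot.move_joints(angles): joint-space move.
- bot.move_gripper(opening, grip_force=None): finger opening in mm; grip_force is the grip in N (None keeps the last); returns when the fingers have stopped.
- bot.dwell(seconds).
- bot.ik(position, orientation): joint angles nearest the present ones, or None.
- bot.read_state(): the state.
- bot.read_camera(name): name is "side" or "top"; returns a dict with "image" (420x560x3 uint8, blue, green, red), "depth" (420x560 float32, mm along the optical axis (not along the pixel's ray), 0 where there is no reading), "fovy" (degrees; the focal length in pixels is half the picture's height over the tangent of half this angle, whatever the lens; pixels are square), "cx", "cy" (the principal point, pixels), "eye" and "attitude" of the camera in the world. Camera axes: x right, y down, z forward; pixel columns grow to the right and rows downward; lengths in mm; the calibration is good to about 2 mm. A picture is of the moment at which its call begins.
A pose or a line that the arm cannot do raises bot.MotionError and nothing moves.
- bot.finish_job(): hands the job in; it is judged then, once.
The state is a dict: "clock": time; "joint_positions": joint angles; "qvel": joint speeds; "effort": joint torques, N m; "ee_pos": TCP position; "tool_rot": TCP orientation; "ft_force": force on the tool from outside, world axes, zero at the start; "moment": the same for the moment, N m; "grip_width": finger opening in mm; "grip_force": force on a finger pad.
Only numpy, scipy, OpenCV 4.12 (cv2) and the standard library are available. Lean on these libraries where they do the work, as an engineer would, in place of code of your own. Each camera call takes 0.05 s, during which the arm holds its last target. There are 200 camera calls.

## Working session

There is one attempt and no reset: what is moved stays moved. The work goes in short steps, each a Python script; the robot and the scene stay as the last script left them, time stands still between calls to the robot, and variables do not carry over. Pictures are saved under pics/ and viewed, at most 10 in all, crops included, and the job is handed in when it is done.

```bash
mkdir -p pics; ls
python3 - <<'E'
from rig import bot
import cv2,numpy as np,pickle
for n in("top","side"):
    c=bot.read_camera(n); cv2.imwrite(f"pics/{n}0.png",c["image"]); pickle.dump(c,open(f"{n}0.pkl","wb"))
    print(n,c["fovy"],c["cx"],c["cy"],c["eye"],c["attitude"],(c["depth"]>0).mean())
E
```

```text
pics
top 50.68975543969107 286.37831000408875 214.03866114857212 [ 471.55728234  -67.44880328 1167.66188819] [-0.05808843  0.71015499 -0.70037542  0.04218889] 0.9959778911564626
side 55.81328417260714 274.99211435640706 207.87338551686432 [ 288.31368874 -579.24656361  736.69838619] [-0.36003709  0.89040028 -0.26163858  0.09542482] 0.9959013605442177
```

View pics/top0.png

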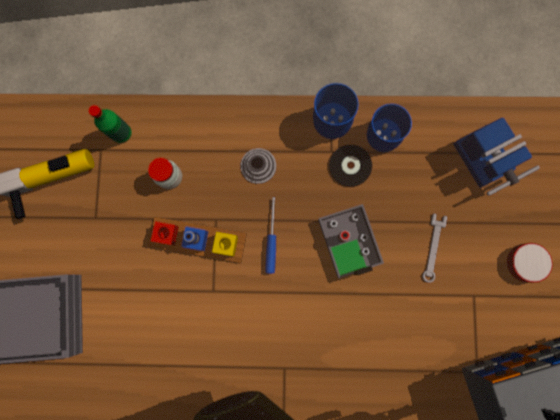

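View pics/side0.png

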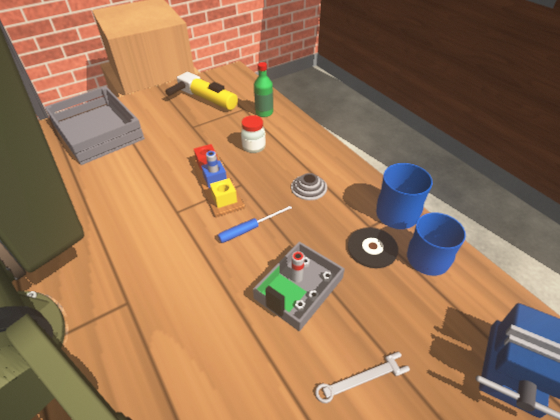

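The top view shows the red holder at (164,233), blue at (194,238), and yellow at (225,244). The tote is at (348,242) with its green corner at lower left and the red socket at about (345,236). The black tab is on the tote's lower end. The side view agrees: socket (297,262), tab (275,298), red holder (206,155).

```bash
cat > h.py <<'E'
import numpy as np,cv2
from scipy.spatial.transform import Rotation as R
def rot(q): return R.from_quat([q[1],q[2],q[3],q[0]])
def quat(r): a=r.as_quat(); return [a[3],a[0],a[1],a[2]]
def cloud(c):
    f=210/np.tan(np.radians(c["fovy"])/2); v,u=np.mgrid[:420,:560]; d=c["depth"]
    p=np.stack([(u-c["cx"])/f*d,(v-c["cy"])/f*d,d],-1)
    return p@rot(c["attitude"]).as_matrix().T+np.array(c["eye"])
def hsv(c): return cv2.cvtColor(c["image"],cv2.COLOR_BGR2HSV)
def rect(p): return cv2.minAreaRect(np.float32(p[:,:2]))
E
python3 - <<'E'
import pickle,numpy as np
from h import *
np.set_printoptions(precision=1,suppress=True)
for n in("top","side"):
    c=pickle.load(open(n+"0.pkl","rb")); P=cloud(c); H=hsv(c); z=P[...,2]
    h,s,v=H[...,0],H[...,1],H[...,2]
    red=((h<8)|(h>172))&(s>140)&(v>70); yel=(h>22)&(h<34)&(s>150); blu=(h>105)&(h<125)&(s>120); grn=(h>45)&(h<75)&(s>120)
    wood=P[(abs(z)<15)&(P[...,0]>250)&(P[...,0]<700)&(abs(P[...,1])<300)]; print(n,"bench z",np.median(wood[:,2]))
    A=P[...,:2]; g=grn&(z<60)&(P[...,0]<650)&(abs(P[...,1]+200)<150)
    gc=np.median(P[g],axis=0); print("green",gc,rect(P[g&(z<12)]))
    near=np.linalg.norm(A-gc[:2],axis=-1)<170
    rim=near&(z>31)&(z<40); print("rim",rim.sum(),rect(P[rim]))
    lift=near&(z>20); print("tote all",rect(P[near&(z>28)&(z<42)]))
    t=near&(z>75)&(z<95); tr=t&red; tb=t&(v<60)&~red
    for nm,m in(("sock top",tr),("all high",t),("tab top",tb)):
        if m.sum()>3: print(nm,m.sum(),P[m].mean(0),rect(P[m]))
    for nm,m in(("red",red),("yel",yel),("blu",blu)):
        m=m&(z>46)&(z<58)&(P[...,0]>350)&(P[...,0]<600)&(P[...,1]>0)&(P[...,1]<400)
        if m.sum()>3: print(nm,m.sum(),P[m].mean(0),rect(P[m]))
E
```

```text
top bench z -0.45922134940428805
green [ 526.3 -202.6    4.9] ((526.8018798828125, -202.92430114746094), (73.85000610351562, 69.69324493408203), 18.729265213012695)
rim 441 ((565.8541259765625, -206.30300903320312), (162.30921936035156, 120.67725372314453), 18.9396915435791)
tote all ((564.5819702148438, -206.73953247070312), (164.9990234375, 120.67725372314453), 18.9396915435791)
sock top 42 [ 576.9 -185.    84.4] ((577.536376953125, -184.75479125976562), (17.271080017089844, 17.476463317871094), 1.8962879180908203)
all high 172 [ 532.9 -207.6   84.1] ((536.4429931640625, -210.3248291015625), (116.61054229736328, 39.165252685546875), 24.276933670043945)
tab top 63 [ 498.1 -226.4   84. ] ((535.7049560546875, -216.091796875), (101.43565368652344, 37.64615249633789), 17.511058807373047)
red 294 [575.7 272.4  50.6] ((578.4020385742188, 273.31805419921875), (54.48337173461914, 51.68077850341797), 80.7152328491211)
yel 321 [553.  115.2  50.9] ((553.0739135742188, 115.59866333007812), (52.79476547241211, 51.902610778808594), 80.90058898925781)
blu 227 [564.2 188.4  50.8] ((565.874206542968
[... 425 characters left out ...]
21.18017578125), 18.96599769592285)
sock top 42 [ 577.6 -185.    85.7] ((577.7562255859375, -184.29324340820312), (18.327165603637695, 17.0345516204834), 80.28539276123047)
all high 293 [ 529.7 -212.    84. ] ((535.5004272460938, -206.78863525390625), (119.12910461425781, 38.95164489746094), 29.666423797607422)
red 130 [571.1 276.4  51.6] ((574.7213134765625, 261.55194091796875), (82.79387664794922, 45.83707046508789), 80.1379623413086)
yel 233 [554.9 113.3  51.6] ((554.7362060546875, 115.14691162109375), (52.944602966308594, 51.51600646972656), 80.35350036621094)
blu 128 [566.8 182.5  51.7] ((567.7762451171875, 193.27786254882812), (50.10309982299805, 50.657413482666016), 79.82778930664062)
```

Run:
```python
import cv2,numpy as np
a=cv2.imread("pics/top0.png")[190:290,300:400];b=cv2.imread("pics/top0.png")[190:290,140:240]
cv2.imwrite("pics/crop1.png",cv2.resize(np.hstack([a,b]),(800,400),interpolation=cv2.INTER_CUBIC))
```

```text
(no output)
```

View pics/crop1.png

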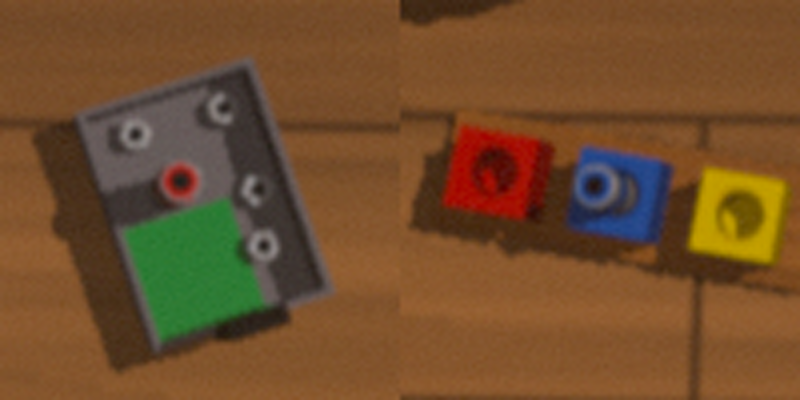

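The crop confirms the tote's +x axis points up and slightly left (yaw about +19°). The red hole is empty, and the nuts are clear of the socket. Next I grasp the socket, carry it above the red hole and look.

```bash
cat >> h.py <<'E'
def down(a): return R.from_euler('z',a,degrees=True)*R.from_euler('x',180,degrees=True)
np.set_printoptions(precision=2,suppress=True)
E
python3 - <<'E'
from rig import bot
from h import *
import pickle
S=[577.4,-184.8]; H=[579.3,273.0]
q0=np.array(bot.read_state()["joint_positions"])
for p,a in((S+[65],-71),(S+[65],18.9),(S+[65],108.9),(H+[130],80.9),(H+[130],-99.1)): print(a,bot.ik(p,quat(down(a))))
a=18.9
bot.move_gripper(60,60)
bot.move_to(S+[150],quat(down(a)))
bot.servo_line(S+[65],speed=120)
bot.move_gripper(15,60)
s=bot.read_state(); print(s["clock"],s["grip_width"],s["grip_force"],s["ee_pos"])
bot.servo_line(S+[200],speed=150)
bot.move_to(H+[150],quat(down(80.9)) if bot.ik(H+[150],quat(down(80.9))) is not None else quat(down(-99.1)))
s=bot.read_state(); print(s["clock"],s["grip_width"],s["grip_force"],s["ee_pos"],s["ft_force"],s["joint_positions"])
for n in("top","side"):
    c=bot.read_camera(n); cv2.imwrite(f"pics/{n}1.png",c["image"]); pickle.dump(c,open(f"{n}1.pkl","wb"))
E
python3 -c "
import cv2,numpy as np
a=cv2.imread('pics/side1.png')[60:260,140:340];b=cv2.imread('pics/top1.png')[180:280,130:230]
cv2.imwrite('pics/crop2.png',np.hstack([cv2.resize(a,(400,400)),cv2.resize(b,(400,400))]))"
```

```text
-71 [-0.37  0.58  1.49 -0.    1.07  2.44]
18.9 [-0.37  0.58  1.49 -0.    1.07  0.87]
108.9 [-0.37  0.58  1.49  0.    1.07 -0.7 ]
80.9 [ 0.38  0.57  1.33 -0.    1.24  0.54]
-99.1 None
3.6417 20.13527163511887 58.53603365714662 [ 577.87 -184.91   65.98]
6.375 20.281919426926894 58.79587285453454 [579.81 271.96 150.16] [ 0.37 -0.16 -1.95] [ 0.38  0.55  1.31 -0.    1.27  0.54]
```

View pics/crop2.png

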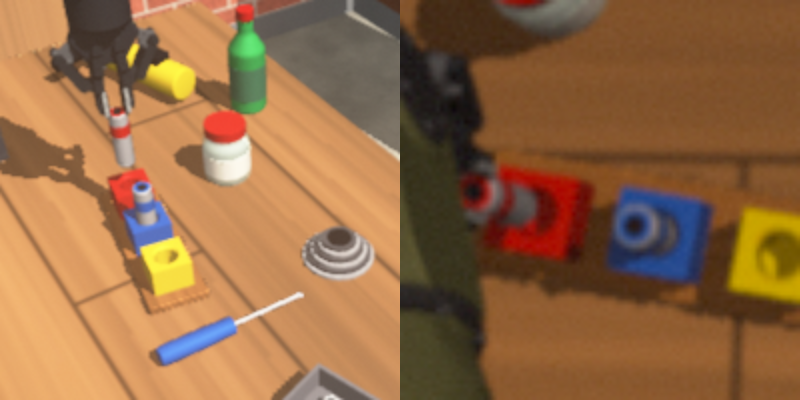

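The socket is held roughly upright above the red holder in both views: side crop (120,140), top crop (500,200). I'll fit its axis from the depth data.

Run:
```python
from h import *
import pickle
from scipy.optimize import least_squares
for n in("side","top"):
    c=pickle.load(open(n+"1.pkl","rb")); P=cloud(c); V=hsv(c)
    d=np.hypot(P[...,0]-579.8,P[...,1]-272)
    m=(d<24)&(P[...,2]>88)&(P[...,2]<128); p=P[m]; eye=np.array(c["eye"])
    for z0 in range(88,172,10):
        k=P[(d<26)&(abs(P[...,2]-z0)<5)]
        if len(k)>2: print(n,z0,len(k),k.min(0)[:2],k.max(0)[:2],k.mean(0))
    def f(q):
        ax=np.c_[q[0]+q[2]*(p[:,2]-110)/100,q[1]+q[3]*(p[:,2]-110)/100]
        return np.r_[np.hypot(*(p[:,:2]-ax).T)-13]
    r=least_squares(f,[580,272,0,0],loss='soft_l1'); print(n,len(p),r.x,r.cost)
    # same on the blue socket
    b=np.array([566.8,193.4]); d=np.hypot(P[...,0]-b[0],P[...,1]-b[1]); p=P[(d<24)&(P[...,2]>58)&(P[...,2]<100)]
    r=least_squares(lambda q:np.hypot(p[:,0]-q[0],p[:,1]-q[1])-13,b,loss='soft_l1'); print("blue socket",r.x,len(p),r.cost)
    b=np.array([566.8,193.4])
```

```text
side 88 3 [575.19 260.86] [587.53 264.48] [580.8  263.06  92.1 ]
side 98 28 [566.92 257.62] [588.52 270.53] [575.26 263.15  97.91]
side 108 30 [566.35 258.88] [590.07 272.22] [576.73 263.37 107.58]
side 118 34 [566.67 257.33] [590.5  273.85] [576.45 263.22 118.52]
side 128 30 [567.19 257.95] [591.33 272.38] [576.16 263.5  128.01]
side 138 31 [566.16 256.33] [590.21 273.18] [576.46 263.19 138.37]
side 148 37 [565.29 257.1 ] [590.63 274.1 ] [576.52 263.41 148.04]
side 158 35 [566.83 257.32] [591.79 273.16] [577.19 263.34 158.5 ]
side 168 58 [561.58 256.95] [592.59 285.92] [579.02 267.86 169.01]
side 110 [579.64 273.11   0.46  -1.47] 70.72439168730489
blue socket [567.92 196.45] 128 65.53562494933922
top 88 4 [569.57 260.11] [584.27 262.19] [575.15 260.72  90.94]
top 98 12 [566.27 257.95] [586.44 264.25] [574.97 260.76  98.96]
top 108 13 [565.2  258.68] [586.96 270.65] [574.31 262.03 108.08]
top 118 17 [564.93 257.87] [589.15 272.21] [574.81 261.94 117.92]
top 128 9 [565.83 257.37] [585.1 267. ] [575.07 260.64 128.16]
top 138 13 [564.81 257.12] [586.36 270.78] [573.78 261.46 138.44]
top 148 19 [566.14 256.87] [587.51 264.89] [574.73 260.18 148.29]
top 158 13 [565.88 258.17] [586.49 266.4 ] [575.11 260.45 158.41]
top 168 78 [554.96 258.48] [587.57 280.18] [577.67 268.39 167.99]
top 50 [577.69 271.53   0.    -0.94] 7.3163347212136305
blue socket [565.9  194.83] 67 69.98890869241161
```

Run:
```python
from rig import bot
from h import *
p=[580.6,272.8]
bot.servo_line(p+[118],speed=80)
bot.dwell(0.2); print(bot.read_state()["ee_pos"])
hit=bot.servo_line(p+[82],speed=40,until_force=12)
s=bot.read_state(); print(hit,s["clock"],s["ee_pos"],s["ft_force"],s["grip_width"])
```

```text
[580.8  272.92 118.55]
True 8.0667 [580.68 273.01  83.02] [-0.36  0.81  5.81] 20.21972406899924
```

It went in first time, to a TCP height of 83, which is the seated height. Now I release and check, then move on to the tote.

```bash
python3 - <<'E'
from rig import bot
from h import *
import pickle
bot.move_gripper(55)
x,y,z=bot.read_state()["ee_pos"]
bot.servo_line([x,y,190],speed=200)
# move towards the tote, then look
hp=[565.6-81*np.cos(np.radians(18.9)),-206-81*np.sin(np.radians(18.9))]
for a in(108.9,-71.1):
    r=bot.ik(hp+[67],quat(down(a))); print(a,r)
    # final tilt pose feasibility
    d=np.array([np.cos(np.radians(153.9)),np.sin(np.radians(153.9)),0]); T=R.from_rotvec(np.cross([0,0,1],d)*np.radians(32))
    for pos in([490,-232,220],[450,-150,220],[520,-150,220]): print(pos,bot.ik(pos,quat(T*down(a))))
bot.move_to([450,100,250],quat(down(80.9)))
for n in("top","side"):
    c=bot.read_camera(n); cv2.imwrite(f"pics/{n}2.png",c["image"]); pickle.dump(c,open(f"{n}2.pkl","wb"))
    P=cloud(c);z=P[...,2]; H=hsv(c); red=((H[...,0]<8)|(H[...,0]>172))&(H[...,1]>140)
    d=np.hypot(P[...,0]-580,P[...,1]-273); m=(d<25)&(z>70)&(z<130); print(n,"socket top z",np.percentile(z[m],[50,95,100]) if m.any() else None, P[m&(z>95)].mean(0))
    near=np.hypot(P[...,0]-565.6,P[...,1]+206)<115
    print("rim",rect(P[near&(z>31)&(z<40)])); t=near&(z>78)&(z<92); print("tab",t.sum(),P[t].mean(0),rect(P[t]))
print(bot.read_state()["clock"])
E
python3 -c "
import cv2,numpy as np
a=cv2.imread('pics/side2.png')[130:330,160:360];b=cv2.imread('pics/top2.png')[190:290,140:240]
cv2.imwrite('pics/crop3.png',np.hstack([cv2.resize(a,(400,400)),cv2.resize(b,(400,400))]))"
```

```text
108.9 [-0.51  0.45  1.69  0.    1.01 -0.84]
[490, -232, 220] [-0.53  0.    1.95  0.07  0.64 -0.9 ]
[450, -150, 220] [-0.38 -0.16  2.1  -0.07  0.65 -0.66]
[520, -150, 220] [-0.31  0.01  1.94 -0.13  0.64 -0.56]
-71.1 [-0.51  0.45  1.69 -0.    1.01  2.3 ]
[490, -232, 220] [-0.53  0.    1.95  0.07  0.64  2.24]
[450, -150, 220] [-0.38 -0.16  2.1  -0.07  0.65  2.48]
[520, -150, 220] None
top socket top z [ 99.42 104.24 106.34] [578.05 271.5  100.73]
rim ((565.7007446289062, -206.22994995117188), (162.1009063720703, 120.6229019165039), 18.8905029296875)
tab 84 [ 489.84 -231.21   84.27] ((489.89923095703125, -231.4390869140625), (11.409503936767578, 39.22500228881836), 19.11693000793457)
side socket top z [ 92.72 103.83 105.87] [578.68 270.23 101.17]
rim ((565.7855224609375, -205.6623992919922), (169.67111206054688, 121.50381469726562), 18.578811645507812)
tab 143 [ 490.98 -232.68   84.52] ((492.1047668457031, -231.88011169433594), (12.907925605773926, 39.236900329589844), 18.16767692565918)
10.1917
```

View pics/crop3.png

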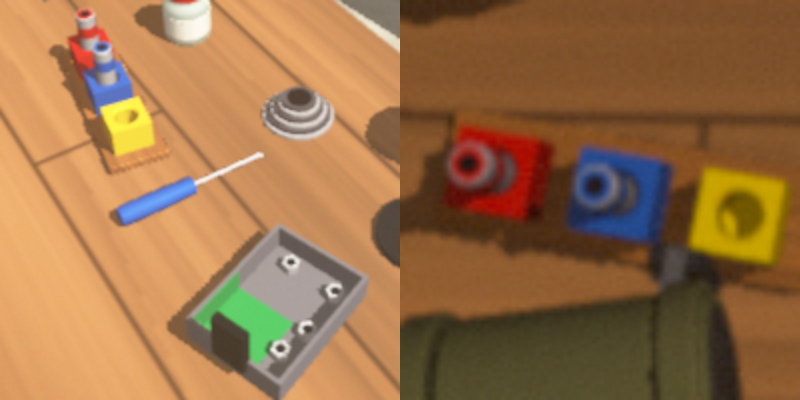

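Seated: its top is at about 102, level with the blue socket (side crop (86,18) vs (103,48)). The tote is unmoved, with its tab at (490,-232). Next is the tote grasp, lift and tilt.

```bash
python3 - <<'E'
from rig import bot
from h import *
import pickle
h=[490.3,-231.8]; D=down(108.9)
bot.move_gripper(50,110)
bot.move_to(h+[150],quat(D))
bot.servo_line(h+[67],speed=120)
bot.move_gripper(5,110)
s=bot.read_state(); print(s["clock"],s["grip_width"],s["grip_force"],s["ee_pos"])
bot.servo_line(h+[115],speed=50)
s=bot.read_state(); print(s["ft_force"],s["ee_pos"],s["grip_width"])
an=np.radians(18.9+135); d=np.array([np.cos(an),np.sin(an),0])
T=R.from_rotvec(np.cross([0,0,1],d)*np.radians(32))
bot.servo_line(h+[195],attitude=quat(T*D),speed=35)
bot.dwell(1.0)
s=bot.read_state(); print(s["clock"],s["ft_force"],s["moment"],s["ee_pos"],s["grip_width"],s["grip_force"])
for n in("top","side"):
    c=bot.read_camera(n); cv2.imwrite(f"pics/{n}3.png",c["image"]); pickle.dump(c,open(f"{n}3.pkl","wb"))
E
python3 -c "
import cv2,numpy as np
a=cv2.imread('pics/side3.png')[170:370,180:380];b=cv2.imread('pics/top3.png')[180:300,300:420]
cv2.imwrite('pics/crop4.png',np.hstack([cv2.resize(a,(400,400)),cv2.resize(b,(400,400))]))"
```

```text
13.075 4.94868809751852 2.9510075229336508 [ 490.73 -232.08   67.76]
[-0.62  0.1   0.9 ] [ 490.14 -231.73  114.66] 5.02274587792516
17.6167 [ 0.92  0.37 -0.16] [ 0.18  0.25 -0.06] [ 490.29 -231.81  194.99] 5.089860349921018 0.0
```

View pics/crop4.png

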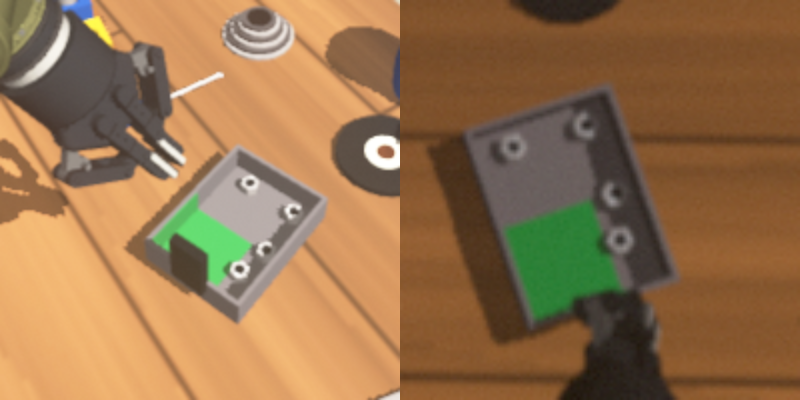

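The fingers stopped at the commanded 5 mm and only just touched the 12 mm tab, because the opening reads about 6 mm low. The tote still stands flat on the bench (side crop (235,235)). I'll re-measure it and grasp again with a full close.

Run:
```python
from rig import bot
from h import *
import pickle
for n in("top","side"):
    c=pickle.load(open(n+"3.pkl","rb")); P=cloud(c); z=P[...,2]
    near=np.hypot(P[...,0]-565.6,P[...,1]+206)<115
    print("rim",rect(P[near&(z>31)&(z<40)])); t=near&(z>78)&(z<88)&(P[...,0]<520); print("tab",t.sum(),P[t].mean(0),rect(P[t]))
h=[490.3,-231.8]; D=down(108.9)
bot.move_gripper(50,110)
bot.servo_line(h+[150],attitude=quat(D),speed=60)
c=bot.read_camera("side"); P=cloud(c); z=P[...,2]
near=np.hypot(P[...,0]-565.6,P[...,1]+206)<115
t=near&(z>78)&(z<90)&(P[...,0]<520); print("tab",t.sum(),P[t].mean(0),rect(P[t]))
bot.servo_line(h+[66.5],speed=120)
bot.move_gripper(0,110)
s=bot.read_state(); print(s["clock"],s["grip_width"],s["grip_force"],s["ee_pos"])
bot.servo_line(h+[115],speed=50); bot.dwell(0.2)
s=bot.read_state(); print(s["ft_force"],s["moment"],s["ee_pos"],s["grip_width"],s["clock"])
```

```text
rim ((565.0049438476562, -206.66732788085938), (159.99977111816406, 120.79217529296875), 18.745880126953125)
tab 10 [ 495.77 -246.21   84.38] ((495.7794494628906, -246.0411834716797), (6.42172384262085, 7.543508529663086), 27.27688980102539)
rim ((563.5108032226562, -205.9132843017578), (168.88916015625, 121.83594512939453), 19.025415420532227)
tab 144 [ 488.99 -233.06   84.31] ((489.7627868652344, -232.0203094482422), (12.828486442565918, 39.1614875793457), 19.241817474365234)
tab 145 [ 489.17 -233.17   84.53] ((490.02362060546875, -232.05746459960938), (13.177489280700684, 39.13406753540039), 20.40118408203125)
20.55 0.07158523657152956 3.7186261848910362 [ 490.93 -232.15   67.57]
[-0.36 -0.01  0.63] [0.05 0.04 0.02] [ 490.23 -231.77  114.78] -0.1552888254890293 21.8667
```

Run:
```python
from rig import bot
from h import *
import pickle
C={n:bot.read_camera(n) for n in("top","side")}
for n,c in C.items(): pickle.dump(c,open(n+"4.pkl","wb")); cv2.imwrite(f"pics/{n}4.png",c["image"])
a=C["side"]["image"][170:370,180:380]; b=C["top"]["image"][180:300,300:420]
cv2.imwrite("pics/crop5.png",np.hstack([cv2.resize(a,(400,400),interpolation=cv2.INTER_CUBIC),cv2.resize(b,(400,400),interpolation=cv2.INTER_CUBIC)]))
P=cloud(C["side"]);z=P[...,2]; near=np.hypot(P[...,0]-490,P[...,1]+232)<60
for z0 in range(60,150,6):
    k=P[near&(abs(z-z0)<3)]
    if len(k): print(z0,len(k),k.min(0)[:2],k.max(0)[:2])
near=np.hypot(P[...,0]-565.6,P[...,1]+206)<115
print("rim",rect(P[near&(z>31)&(z<40)]))
```

```text
60 27 [ 478.67 -251.5 ] [ 501.87 -215.07]
66 32 [ 479.12 -251.84] [ 498.34 -214.51]
72 35 [ 478.15 -252.1 ] [ 500.97 -215.88]
78 34 [ 478.68 -252.22] [ 501.22 -215.55]
84 117 [ 478.98 -251.93] [ 501.37 -212.23]
90 13 [ 480.48 -250.07] [ 496.79 -214.71]
138 11 [ 482.67 -243.7 ] [ 498.89 -239.18]
144 27 [ 476.88 -244.12] [ 505.14 -230.83]
rim ((563.6917724609375, -206.57962036132812), (168.74917602539062, 120.49254608154297), 19.1280517578125)
```

View pics/crop5.png

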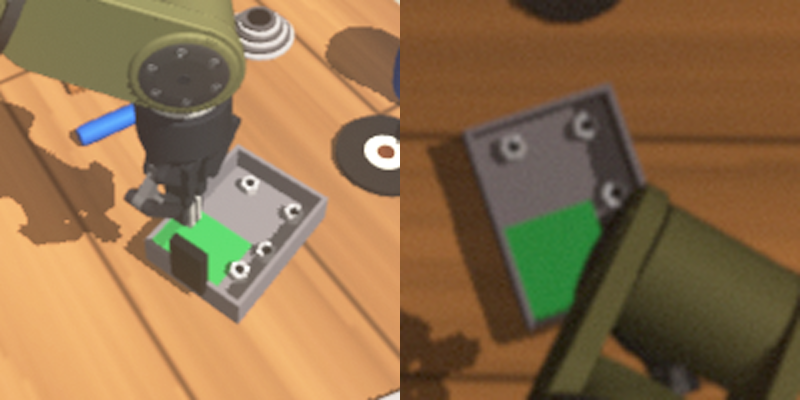

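The fingertips sit just above and behind the tab (side crop tip (195,220), tab top (188,240)), so the fingers closed on nothing. I'll locate the actual fingertips.

Run:
```python
from rig import bot
from h import *
import pickle
s=bot.read_state(); print(bot.tip_reach,s["ee_pos"],rot(s["tool_rot"]).as_matrix())
c=pickle.load(open("side4.pkl","rb")); P=cloud(c)
for v in range(264,292,3): print(v,[tuple(P[v,u].round().astype(int)) for u in range(268,286,3)])
```

```text
19.0 [ 490.25 -231.78  114.85] [[-0.32  0.95 -0.  ]
 [ 0.95  0.32  0.  ]
 [ 0.   -0.   -1.  ]]
264 [(np.int64(477), np.int64(-241), np.int64(199)), (np.int64(479), np.int64(-248), np.int64(205)), (np.int64(482), np.int64(-253), np.int64(208)), (np.int64(489), np.int64(-249), np.int64(199)), (np.int64(501), np.int64(-240), np.int64(179)), (np.int64(567), np.int64(-148), np.int64(21))]
267 [(np.int64(478), np.int64(-238), np.int64(185)), (np.int64(479), np.int64(-247), np.int64(195)), (np.int64(481), np.int64(-252), np.int64(200)), (np.int64(497), np.int64(-237), np.int64(169)), (np.int64(504), np.int64(-234), np.int64(161)), (np.int64(567), np.int64(-147), np.int64(8))]
270 [(np.int64(474), np.int64(-245), np.int64(187)), (np.int64(480), np.int64(-245), np.int64(184)), (np.int64(485), np.int64(-246), np.int64(181)), (np.int64(494), np.int64(-241), np.int64(168)), (np.int64(505), np.int64(-234), np.int64(151)), (np.int64(564), np.int64(-151), np.int64(4))]
273 [(np.int64(470), np.int64(-251), np.int64(190)), (np.int64(481), np.int64(-242), np.int64(170)), (np.int64(487), np.int64(-242)
[... 1171 characters left out ...]
int64(531), np.int64(-178), np.int64(7)), (np.int64(537), np.int64(-181), np.int64(6)), (np.int64(543), np.int64(-184), np.int64(5))]
288 [(np.int64(488), np.int64(-217), np.int64(84)), (np.int64(492), np.int64(-221), np.int64(86)), (np.int64(522), np.int64(-180), np.int64(6)), (np.int64(527), np.int64(-185), np.int64(7)), (np.int64(533), np.int64(-188), np.int64(6)), (np.int64(538), np.int64(-191), np.int64(7))]
291 [(np.int64(484), np.int64(-223), np.int64(85)), (np.int64(488), np.int64(-228), np.int64(88)), (np.int64(494), np.int64(-228), np.int64(83)), (np.int64(523), np.int64(-190), np.int64(6)), (np.int64(529), np.int64(-193), np.int64(5)), (np.int64(535), np.int64(-196), np.int64(4))]
```

The tips are about 20 mm behind the reported TCP instead of 19 mm ahead: z about 136 with the TCP at 115. So the socket was held by its top edge only, and the tab was missed. I'll command the TCP 38 mm lower, guarded by force, and check the seated socket against the blue one.

Run:
```python
from rig import bot
from h import *
h=[489.5,-232.2]
bot.move_gripper(50,110)
bot.servo_line(h+[70],speed=120)
hit=bot.servo_line(h+[29],speed=60,until_force=8)
s=bot.read_state(); print("hit",hit,s["ee_pos"],s["ft_force"])
if not hit:
    bot.move_gripper(0,110)
    s=bot.read_state(); print(s["clock"],s["grip_width"],s["grip_force"],s["ee_pos"],s["ft_force"])
    if s["grip_width"]>8:
        bot.servo_line(h+[60],speed=40); bot.dwell(0.2)
        s=bot.read_state(); print(s["ft_force"],s["moment"],s["ee_pos"],s["grip_width"],s["grip_force"],s["clock"])
C={n:bot.read_camera(n) for n in("top","side")}
a=C["side"]["image"][130:330,160:360]; b=C["top"]["image"][180:300,300:420]
cv2.imwrite("pics/crop6.png",np.hstack([cv2.resize(a,(400,400),interpolation=cv2.INTER_CUBIC),cv2.resize(b,(400,400),interpolation=cv2.INTER_CUBIC)]))
for n,c in C.items():
    P=cloud(c); z=P[...,2]
    for nm,b in(("red",[579,273]),("blue",[566.8,193.8])):
        m=(np.hypot(P[...,0]-b[0],P[...,1]-b[1])<22)&(z>92); print(n,nm,m.sum(),P[m].mean(0),np.percentile(z[m],90))
```

```text
hit False [ 489.66 -232.3    29.22] [ 0.3  -0.02  0.19]
24.2917 10.68554978626836 107.9710578918457 [ 489.8  -232.32   29.49] [-0.68  0.83  4.84]
[ 0.75 -0.21 -2.91] [0.   0.22 0.03] [ 489.41 -232.14   59.78] 10.72551898547536 107.10354924201965 25.4167
top red 95 [578.1  271.4  100.53] 103.55264914350423
top blue 94 [565.53 193.55 101.21] 103.86891320096206<stdin>:20: RuntimeWarning: Mean of empty slice.
  ret = um.true_divide(
Traceback (most recent call last):
IndexError: index -1 is out of bounds for axis 0 with size 0
```

View pics/crop6.png

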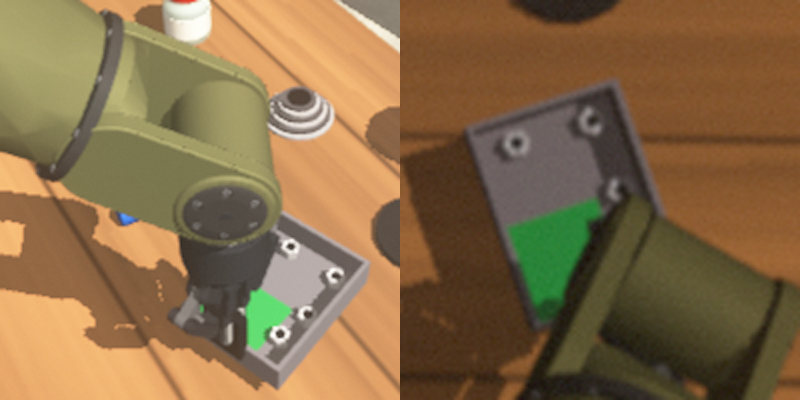

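Now the tote is held: width 10.7, 107 N, and its weight shows on the wrist. The red socket's top is level with the blue one's (100.5 vs 101.2). Tilting next.

Run:
```python
from rig import bot
from h import *
import pickle
h=[489.5,-232.2]; D=down(108.9)
an=np.radians(18.9+135); d=np.array([np.cos(an),np.sin(an),0])
T=R.from_rotvec(np.cross([0,0,1],d)*np.radians(32))
bot.servo_line(h+[162],attitude=quat(T*D),speed=35)
bot.dwell(1.0)
s=bot.read_state(); print(s["clock"],s["ft_force"],s["moment"],s["ee_pos"],s["grip_width"],s["grip_force"])
C={n:bot.read_camera(n) for n in("top","side")}; pickle.dump(C,open("C5.pkl","wb"))
a=C["side"]["image"][130:330,160:360]; b=C["top"]["image"][180:300,300:420]
cv2.imwrite("pics/crop7.png",np.hstack([cv2.resize(a,(400,400),interpolation=cv2.INTER_CUBIC),cv2.resize(b,(400,400),interpolation=cv2.INTER_CUBIC)]))
```

```text
29.5833 [-0.3   0.33 -2.74] [0.13 0.59 0.01] [ 489.51 -232.19  162.  ] 11.21523763535995 107.28513836860657
```

View pics/crop7.png

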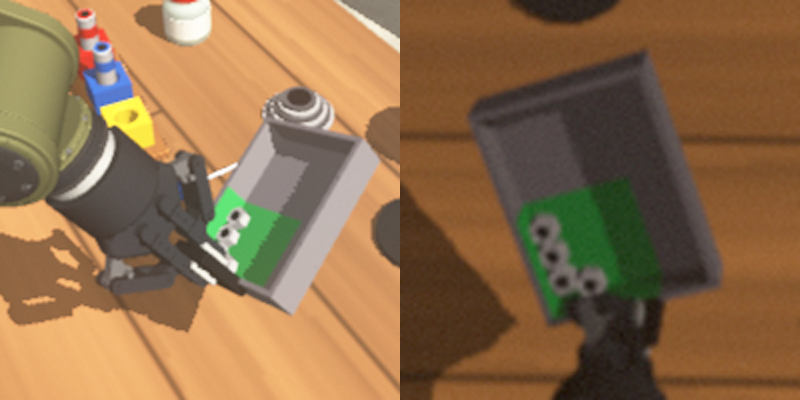

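All four nuts lie on the green patch, at top crop (545,230), (552,257), (563,282) and (592,282), and the red socket stands in its holder. I'll check actual tilt and clearance before handing in.

Run:
```python
from rig import bot
from h import *
import pickle
c=pickle.load(open("C5.pkl","rb"))["top"]; P=cloud(c); H=hsv(c)
m=(H[...,0]>45)&(H[...,0]<75)&(H[...,1]>120)&(P[...,0]<620)&(abs(P[...,1]+200)<130)&(P[...,2]>60); p=P[m]
A=np.c_[p[:,:2],np.ones(len(p))]; w=np.ones(len(p))
for _ in range(20):
    k=np.linalg.lstsq(A*w[:,None],p[:,2]*w,rcond=None)[0]; w=1/(1+(p[:,2]-A@k)**2/4)
print("tilt",np.degrees(np.arctan(np.hypot(*k[:2]))),"downhill az",np.degrees(np.arctan2(-k[1],-k[0])),"want 153.9; min z green",p[:,2].min(),len(p))
s=bot.read_state(); print(s["clock"],np.abs(s["qvel"]).max(),s["grip_force"])
```

```text
tilt 31.864739077959747 downhill az 153.24946383865114 want 153.9; min z green 124.90894189731694 803
29.6833 0.0024465126350962743 107.29039907455444
```

```bash
python3 -c "
from rig import bot
print(bot.finish_job())"
```

```text
the job is handed in; nothing more can be done
None
```

Job handed in at about 30 s on the robot clock: the red socket stands in its holder, and the tote is held steady at a measured 32° tilt with its green corner lowest, about 11–12 cm above the bench, and all four nuts on the green patch; two failed tries at gripping the tab first nudged the tote by up to 2 mm.

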